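Load a printing block into the ratchet press

ROBOT

A 6-joint arm with a two-finger parallel gripper is mounted at the origin on the work surface. World frame = base frame: x ahead of the robot, y to its left, z up, the work surface at z = 0. Lengths are in m, angles in rad, forces in N, time in s.
With the tool pointing down it reaches from about 0.375 to 0.975 m from the base axis. Payload 3.8 kg.
Tool frame: the origin (TCP) lies midway between the tips of the shut fingers; the grasp point (between the pads) lies 19 mm behind it; z points along the fingers, y is the line along which they close (so a half turn about z gives the same grasp; the last joint's range is limited). The gripper opens to 85 mm and grips with 20 to 120 N. Pads are 22 mm wide; open, the fingers measure 114 mm over their backs; the gripper's body (76 mm by 85 mm) begins 54 mm behind the grasp point. The pads swing forward as they close: fully open they stand 13 mm farther back than shut.
Start: joints at [-0.037, 0.264, 1.604, -0, 1.274, -0.037], TCP at [0.675, -0, 0.231] pointing down, gripper open.
Joint ranges: [-2.63, 2.63], [-0.94, 2.18], [0.31, 2.57], [-1.31, 4.45], [0, 2.66], [-2.55, 2.55]. Speed limits (rad/s): [2.57, 2.57, 3.14, 3.14, 3.14, 3.14].

INTERFACE

Orientations are given as a rotation vector (axis times angle).
In Python, from workcell import status, read_camera, workorder, masks_of gives the robot as it stands.
- The arm moves only by the tool drive_tool, never from a script. Its argument "rows" is a list of rows, each a list of 7 numbers: the turn, a rotation vector about the tool's x, y, z in degrees, then the shift along the tool's x, y, z in m, then the opening, from 0 (shut) to 1 (fully open). In form: [[ax, ay, az, tx, ty, tz, claw], ...]. A call has 1 to 8 rows; each row shifts and turns the commanded pose from where the row before left it, along the tool's axes as they then stand; what a row does not reach is not made up. A row lasts 1/12 s, in which the tool goes at most 41.7 mm and 7.16 degrees, less where a joint would pass 70% of its speed; a pose out of reach is approached as far as the arm can. A call is refused whole if a number of a shift passes 0.0417 or a number of a turn 7.16, either way. A call with a gripper value outside its range is refused whole. The fingers move at their own pace and stop on an object; "force" is the grip in N (left out, the last holds). Time passes only in rows, so rows that do not move let the fingers close. It gives the time, the measured TCP pose, the force, the opening and the grip force at its end, in the units of the state.
- status.read_state(): the state, without advancing time (a new reading comes with each control period).
- read_camera(name): name is "scene" or "side" or "wrist"; returns a dict with "color" (384x512x3 uint8, red, green, blue), "intrinsics" (3x3 intrinsics, pixels), "world_from_camera" (4x4, takes a point from camera to world coordinates); the wrist camera has in their place "mount" (4x4, takes a point from camera to tool coordinates, whose origin is the TCP and whose axes are the flange's). Camera axes: x right, y up, looking along -z (the intrinsics and any distortion apply to the point x, -y, -z); pixel columns grow to the right and rows downward; lengths in m; the calibration is good to about 2 mm. A picture is of the moment at which its call begins: read the wrist's pose just before it. There is no depth.
- workorder.finish_job(): hands the job in; it is judged then, once.
Trained networks look in a picture, given as the dict that the camera call returned (one of the last four; its "shot" number tells which), for a name from the list of things; names that differ only in an ending like _2 or _b are one class to them, and where a whole thing is asked for, a point or a joint stands for the part that bears it (a point fixed in the world has none). Each returns a list of dicts, best first, with "score" (0 to 1); they miss things now and then, are a little off and sometimes report something else, mostly with a low value. They report only what shows in the picture. A call takes as long as a camera call. They do not tell look-alikes from the thing itself.
- masks_of(picture, name): "mask" (384x512 bool, what is visible of it) and "bbox" ([left, top, right, bottom] in pixels, round what is visible of it).
The state is a dict: "time": time; "q": joint angles; "joint_vel": joint speeds; "joint_torque": joint torques, N m; "tool_pos": TCP position; "tcp_rot": TCP orientation; "wrist_force": force on the tool from outside, world axes, zero at the start; "torque": the same for the moment, N m; "width": opening from 0.0 (shut) to 1.0 (fully open); "grip_force": force on a finger pad.
Only numpy, scipy, OpenCV 4.12 (cv2) and the standard library are available. Lean on these libraries where they do the work, as an engineer would, in place of code of your own. Each camera call takes 0.05 s, during which the arm holds its last target. There are 200 camera calls.

TASK

Raise the plate of the little ratchet press by its wooden handle, click by click, to the top notch and let the pawl hold it there, without ramming it into the top stop. Then push the printing block gently along the bed until it is fully home against the back stop, and press the pawl's thumb tab, lightly so as not to strain it, to lift the pawl out of the teeth and keep it out until the plate has sunk all the way onto the block. Let go, and leave everything else on the table where it stands.

Things in the scene. Friction and masses are not known exactly. Their poses are not given: they have to be found in the camera images.
- press: Small grey ratchet press fixed to the table. Origin: on the table under its plate; x = loading direction, towards the column; y = side of the pawl and tab; z up. Bed 12 mm thick, x -210 to 120, y -62 to 62 mm. Guide strips at y +-43.5 to +-49.5, x -205 to 35, tops at 20 mm. Column x 104 to 116, 187 mm high. The plate only moves up and down
- rail (a joint): height (m) of the toothed rail and its plate, 0 lowest, up positive. A sprung pawl lets it rise, clicking past teeth 12 mm apart, and holds it at 0, 0.012, 0.024, 0.036, 0.048, 0.060 (top notch); rubber top stop at 0.0635. Starts at one of the lowest three. 0.7 kg on a damper (80 N s/m): 10 to 15 N lifts it at 30 mm/s; with the pawl held out it sinks by itself at 0.08 m/s
- platen: the dark steel pressing plate with its wooden handle. Its origin is the press origin raised by the rail value. Plate x -35 to 80, y -40 to 40 mm, underside 24 mm and top 38 mm above the table when the rail is at 0
- handle_grip (a point): centre of the wooden handle bar on top of the plate, at press x 8, y 0 mm, 68 mm above the table plus the rail value. The bar is 50 mm long along press x, 14 mm wide and 14 mm tall, with 23 mm free under it; it is pinched from above across press y
- pawl (a joint): angle of the sprung pawl (rad): 0 = engaged in the teeth, grows as its tab is pressed down; fully out of the teeth from 0.20, hard end stop at 0.235. Let go, it springs back
- tab: flat dark steel thumb tab of the pawl on the press's +y side; its frame's origin lies on the pawl's pivot, at press x 90, y 18 mm, 57 mm above the table, pivot axis along press x
- tab_top (a point): centre of the tab's top face, 26 x 26 mm, 70 mm out from the pivot: at rest at press x 90, y 88 mm, 66 mm above the table. Pressing it straight down by 14 to 16 mm lifts the pawl out of the teeth: 1 to 2 N of spring, up to about 5 N while the pawl carries the plate, then a hard stop
- fence: back stop on the bed: a fixed bracket and, in front of it, a steel stop bar 10 mm high and 80 mm wide, parallel to press y, that screws set differently for each job: its face towards the block lies anywhere from press x 42 to 48 mm and is not measured, so home is found by feel. It does not give under the block. The listed frame is the press frame, not the bar
- topstop: black rubber top stop, a bar on the column over the rail, underside 175 mm, top 187 mm above the table, press x 74 to 104, y -13 to 13 mm. Its frame is the press frame
- block: wooden printing block faced with grey lino, 130 (its x, the loading direction) x 80 x 40 mm, about 0.3 kg, lying on the bed between the guides (3.5 mm play each side), in front of the plate. Origin: centre of its underside, 12 mm above the table. Home against the back stop, its origin is at press x -23 to -17 and its front end at press x -88 to -82 mm, out in front of the plate
- ink_bottle: bystander: tall black ink bottle, 52 mm across, 110 mm high; to be left alone
- paint_bottle: bystander: blue paint bottle, 60 mm across, 160 mm high; to be left alone
- ink_jar: bystander: small amber ink jar, 48 mm across, 55 mm high, beside the press on its pawl side; to be left alone
- mug: bystander: yellow mug, 80 mm across, 90 mm high; to be left alone
- roller: bystander: ink roller lying flat, about 170 mm long, 34 mm high, its origin under the roll; to be left alone
- brush: bystander: paint brush lying flat, 170 mm long; to be left alone
Not all that is in view belongs to the job. What is shaped like the block but green or yellow is not meant.

How it is judged:
On the way, in this order (a step that is already met when the one before it is completed fails the run):
1. the plate stands at the top notch, held by the pawl, with the handle let go (value of joint rail above 0.057 m and value of joint pawl below 0.08 rad and contact force between the fingers and platen below 0.1 N), for 0.3 s.
2. the block is pressed home against the back stop (more than 0.5 N) while the plate is still up at the top notch (x of block in the frame of press above -0.0245 m and angle between block's own z axis and vertical below 0.03 rad and value of joint rail above 0.057 m and contact force between block and fence above 0.5 N), for 0.05 s.
At the end, for the whole second after the job is handed in: The block, pushed home against the back stop, still lies there (origin beyond press x -24.5 mm), flat, and the plate rests on it with its weight (more than 2 N, rail between 0.0255 and 0.0295), the pawl's tab let go, everything at rest (x of block in the frame of press above -0.0245 m and angle between block's own z axis and vertical below 0.03 rad and value of joint rail between 0.0255 and 0.0295 m and contact force between platen and block above 2 N and linear speed of block below 0.01 m/s and value of joint pawl below 0.2 rad); the robot touches nothing.
It fails at once if the rail is rammed into the top stop with more than 30 N (contact force between topstop and anything else above 30 N).
It fails at once if the block is rammed into the back stop with more than 25 N (contact force between fence and anything else above 25 N).
It fails at once if the pawl's tab is strained with more than 20 N (contact force between tab and anything else above 20 N).
It fails at once if a bottle, jar, mug, roller or brush is shifted by more than 20 mm, or one that stands is tipped (distance of any of ink_bottle, paint_bottle, ink_jar, mug, roller, brush from where it was at the start of the episode above 0.02 m or angle between any of ink_bottle, paint_bottle, ink_jar, mug's own z axis and vertical above 0.3 rad).
It also fails if it takes over 69 s, if anything falls off the work surface, if the arm or the gripper's body presses on something with over 40 N, if the wrist force passes 120 N, or if a joint passes its speed limit or range.

## Working session

There is one attempt and no reset: what is moved stays moved. The work goes in short steps, Python scripts to look and compute and a tool call to move; the robot and the scene stay as the last step left them, time stands still between calls to the robot, and variables do not carry over. Pictures are saved under pics/ and viewed, at most 10 in all, crops included, and the job is handed in when it is done.

Besides the shell and the picture viewer there is one more tool, called after "Call:" as name([rows], argument=value, ...), one row to a line, values as JSON. drive_tool: Moves the arm, as the interface text tells. Its arguments: {"type":"object","properties":{"rows":{"type":"array"},"force":{"type":"number"}},"required":["rows"]}

```bash
mkdir -p pics
cat > h.py <<'E'
import numpy as np, cv2
from workcell import status, read_camera, workorder, masks_of
from scipy.spatial.transform import Rotation as R
def save(p,n): cv2.imwrite(f'pics/{n}.png',cv2.cvtColor(p['color'],cv2.COLOR_RGB2BGR))
def pose(p,s=None):
    if 'world_from_camera' in p: return np.array(p['world_from_camera'])
    T=np.eye(4);T[:3,:3]=R.from_rotvec(s['tcp_rot']).as_matrix();T[:3,3]=s['tool_pos'];return T@np.array(p['mount'])
def proj(p,T,X):
    X=np.atleast_2d(X);c=(X-T[:3,3])@T[:3,:3];K=np.array(p['intrinsics'])
    return np.c_[K[0,0]*c[:,0]/-c[:,2]+K[0,2],K[1,1]*-c[:,1]/-c[:,2]+K[1,2]]
def ray(p,T,uv):
    K=np.array(p['intrinsics']);d=np.array([(uv[0]-K[0,2])/K[0,0],-(uv[1]-K[1,2])/K[1,1],-1.]);d=T[:3,:3]@d
    return T[:3,3],d/np.linalg.norm(d)
def atz(p,T,uv,z):
    o,d=ray(p,T,uv);return o+d*(z-o[2])/d[2]
E
python3 - <<'E'
from h import *
s=status.read_state();print({k:np.round(v,3) for k,v in s.items()})
for c in ['scene','side','wrist']:
    p=read_camera(c);save(p,c+'0');T=pose(p,s)
    print(c,p.keys(),np.round(T,3).tolist(),np.round(p['intrinsics'],1).tolist())
    for n in ['press','platen','tab','block','fence','topstop','ink_jar','mug','ink_bottle','paint_bottle','roller','brush']:
        for m in masks_of(p,n)[:3]:
            y,x=np.nonzero(m['mask']);print(' ',n,round(m['score'],2),np.round(m['bbox']),round(x.mean(),1),round(y.mean(),1))
a=[cv2.imread(f'pics/{c}0.png') for c in ['scene','side']]
E
```

```text
{'time': np.float64(0.0), 'q': array([-0.037,  0.265,  1.605, -0.   ,  1.274, -0.037]), 'joint_vel': array([ 0.001,  0.001, -0.   , -0.   ,  0.   ,  0.   ]), 'joint_torque': array([ 1.0000e-03, -5.1512e+01, -3.6731e+01, -0.0000e+00,  1.3000e-02,
        0.0000e+00]), 'tool_pos': array([0.674, 0.   , 0.23 ]), 'tcp_rot': array([-2.22e+00, -2.22e+00,  2.00e-03]), 'wrist_force': array([-0.788, -0.652,  0.144]), 'torque': array([-0.023,  0.032, -0.001]), 'grip_force': np.float64(0.0), 'width': np.float64(0.996)}
scene dict_keys(['color', 'intrinsics', 'world_from_camera', 'shot']) [[0.741, -0.555, 0.378, 0.973], [0.671, 0.605, -0.429, -0.505], [0.01, 0.571, 0.821, 1.039], [0.0, 0.0, 0.0, 1.0]] [[357.4, 0.0, 256.8], [0.0, 357.4, 188.8], [0.0, 0.0, 1.0]]
  press 0.72 [211. 168. 308. 243.] 269.3 202.4
  platen 0.87 [256. 175. 300. 205.] 277.9 190.2
  block 0.98 [101. 245. 157. 293.] 131.5 269.0
  block 0.9 [219. 189. 266. 233.] 241.5 211.2
  block 0.87 [108. 196. 154. 239.] 129.0 217.6
  fence 0.51 [229. 168. 241. 186.] 234.2 177.5
  fence 0.42 [261. 176. 300. 204.] 277.9 190.2
  fence 0.31 
[... 1732 characters left out ...]
 0.36 [231.   0. 291.  33.] 258.6 13.6
  tab 0.87 [80. 19. 98. 50.] 86.6 33.3
  block 0.83 [ 99. 358. 134. 384.] 115.4 372.6
  block 0.72 [  0. 312.  46. 370.] 18.0 337.3
  block 0.62 [122. 171. 196. 266.] 154.3 216.7
  topstop 0.82 [ 98.   1. 150.  63.] 121.7 30.5
  topstop 0.63 [211.  94. 219. 115.] 212.8 101.5
  ink_jar 0.9 [ 33. 144.  95. 184.] 61.7 163.4
  mug 0.64 [130.  60. 213. 178.] 171.8 120.0
  mug 0.47 [ 34. 145.  95. 189.] 61.9 163.4
  ink_bottle 0.67 [ 77.   0. 245. 275.] 169.8 98.4
  ink_bottle 0.61 [252. 117. 299. 168.] 274.2 140.6
  paint_bottle 0.67 [233.   0. 286.  30.] 258.4 13.3
  roller 0.82 [176. 295. 239. 341.] 207.2 309.8
  brush 0.96 [ 57. 266. 128. 302.] 89.7 282.8
```

View pics/scene0.png

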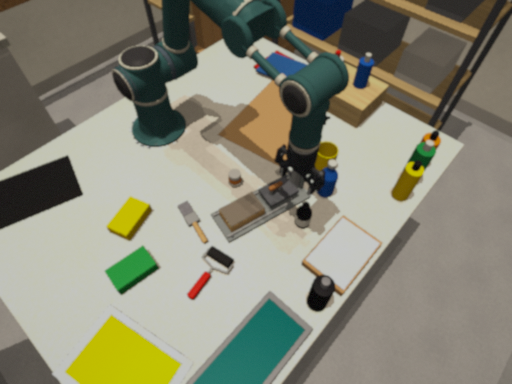

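View pics/side0.png

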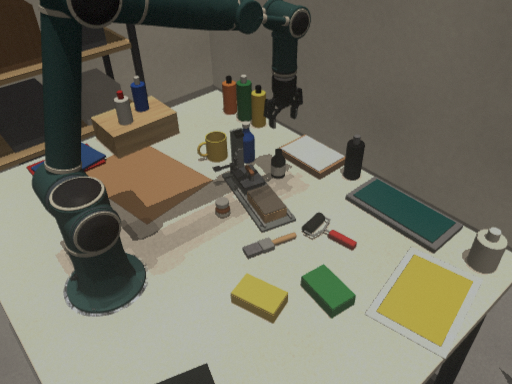

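View pics/wrist0.png

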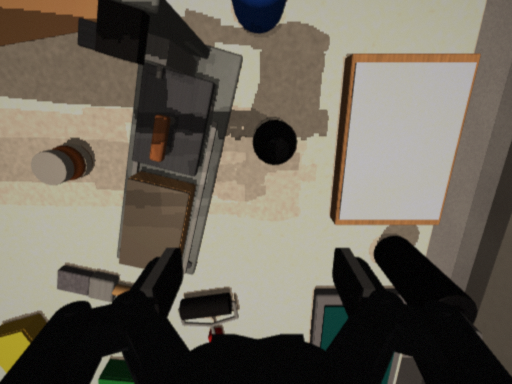

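The wrist view shows the press with its column at the top left (115,30). The dark plate and brown handle are at (160,138), the tab is at (87,33), and the bed runs down to its front corners near (118,262) and (192,272).

Three things are block-shaped: brown at scene (241,211) / wrist (154,217), yellow at scene (129,217), and green at scene (131,269). The brown one, lying on the bed between the guides, fits the description. I'll confirm it in an enlarged crop.

Run:
```python
from h import *
im=cv2.imread('pics/wrist0.png')[0:290,70:260]
w=cv2.resize(im,None,fx=2.05,fy=2.05,interpolation=cv2.INTER_CUBIC)
s=cv2.imread('pics/scene0.png')[160:250,200:315]
s=cv2.resize(s,(400,313),interpolation=cv2.INTER_CUBIC)
d=cv2.imread('pics/side0.png')[120:240,205:305]
d=cv2.resize(d,(235,282),interpolation=cv2.INTER_CUBIC)
o=np.zeros((596,792,3),np.uint8);o[:w.shape[0],:w.shape[1]]=w;o[:313,w.shape[1]:w.shape[1]+400]=s[:,:792-w.shape[1]];o[314:596,400:635]=d
cv2.imwrite('pics/crop1.png',o);print(w.shape)
```

```text
(594, 389, 3)
```

View pics/crop1.png

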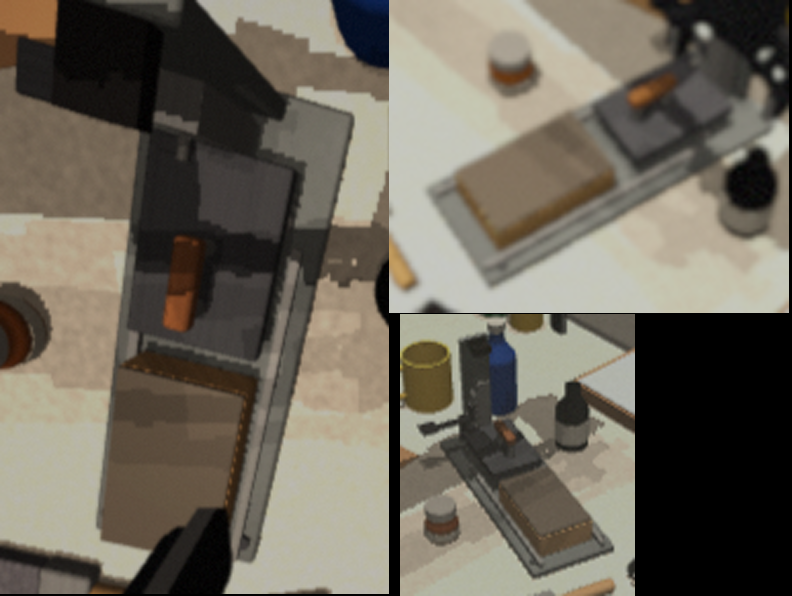

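The crop confirms the brown, lino-faced block between the guides, in front of the dark plate with its wooden handle. Next I fit the press pose (x, y, yaw), rail height and block position from corners picked in two or three views.

```bash
cat > fit.py <<'E'
from h import *
from scipy.optimize import least_squares
s=status.read_state()
W=read_camera('wrist');S=read_camera('scene');D=read_camera('side')
TW,TS,TD=pose(W,s),pose(S),pose(D)
w=lambda x,y:(x/2.05+70,y/2.05); c=lambda x,y:((x-389)/3.478+200,y/3.478+160); d=lambda x,y:((x-400)/2.35+205,(y-314)/2.35+120)
# (cam,T,pixel,press pt, moves with rail)
P=[(W,TW,w(352,115),(120,-62,12),0),(W,TW,w(253,560),(-210,-62,12),0),
(W,TW,w(258,361),(-35,-40,38),1),(W,TW,w(297,172),(80,-40,38),1),(W,TW,w(129,333),(-35,40,38),1),
(W,TW,w(177,330),(-17,0,75),1),(W,TW,w(188,238),(33,0,75),1),
(S,TS,c(430,190),(-210,62,12),0),(S,TS,c(493,284),(-210,-62,12),0),
(S,TS,c(640,164),(-35,-40,38),1),
(D,TD,d(534,573),(-210,62,12),0),(D,TD,d(611,547),(-210,-62,12),0)]
def world(v,pt,m):
    cc,ss=np.cos(v[2]),np.sin(v[2]);x,y,z=np.array(pt)/1e3
    return np.array([v[0]+cc*x-ss*y,v[1]+ss*x+cc*y,z+m*v[3]])
f=lambda v:np.concatenate([(proj(C,T,world(v,pt,m))[0]-px)for C,T,px,pt,m in P])
if __name__=='__main__':
    r=least_squares(f,[.56,.15,1.7,.012],loss='soft_l1');v=r.x
    print('pose',np.round(v,4),'deg',np.degrees(v[2]));print(np.round(f(v).reshape(-1,2),1).tolist())
    cov=np.linalg.inv(r.jac.T@r.jac);print('sd',np.sqrt(np.diag(cov)))
    # two-view check of handle and tab, block
    inv=lambda X:[np.cos(v[2])*(X[0]-v[0])+np.sin(v[2])*(X[1]-v[1]),-np.sin(v[2])*(X[0]-v[0])+np.cos(v[2])*(X[1]-v[1])]
    B=[(W,TW,w(101,540),'fl'),(W,TW,w(246,390),'br'),(W,TW,w(116,368),'bl'),(S,TS,c(455,178),'fl'),(S,TS,c(500,225),'fr'),(S,TS,c(613,170),'br')]
    for C,T,px,n in B: print('block',n,np.round(inv(atz(C,T,px,.052)),4))
    def tri(obs):
        A=0;b=0
        for C,T,px in obs:
            o,dd=ray(C,T,px);M=np.eye(3)-np.outer(dd,dd);A=A+M;b=b+M@o
        return np.linalg.solve(A,b)
    h=tri([(W,TW,w(182,284)),(S,TS,c(652,90)),(D,TD,d(508,432))]);print('handle top tri',h,inv(h),'model',world(v,(8,0,75),1))
    t=tri([(W,TW,(87,33)),(D,TD,d(430,428))]);print('tab tri',t,inv(t),'model',world(v,(90,88,66),0))
    for n,pt,m in [('blk bed',(-205,0,0),0),('handle',(8,0,68),1),('tab',(90,88,66),0)]: print(n,world(v,pt,m))
    for n,C,T in [('ink_jar',W,TW),('ink_bottle',W,TW)]:
        mm=masks_of(C,n)
        for k in mm[:2]: y,x=np.nonzero(k['mask']);print(n,k['score'],atz(C,T,(x.mean(),y.mean()),.04))
    np.save('v.npy',v)
E
python3 fit.py
```

```text
pose [0.5658 0.0383 1.3117 0.0047] deg 75.1537001529904
[[0.5, -0.6], [0.2, 3.5], [-0.1, 0.5], [-1.0, -0.9], [0.3, -1.5], [-0.1, 0.3], [0.9, 0.3], [-2.1, -1.1], [-1.4, 0.2], [-1.5, -0.7], [-0.1, -0.2], [1.8, -1.4]]
sd [0.00085614 0.00061904 0.00524639 0.00260722]
block fl [-0.1839  0.0394]
block br [-0.0516 -0.0378]
block bl [-0.0579  0.0417]
block fl [-0.1889  0.0305]
block fr [-0.1791 -0.0346]
block br [-0.0608 -0.0412]
handle top tri [0.56986974 0.04532756 0.08019661] [np.float64(0.0078118339016405415), np.float64(-0.0021084364099749385)] model [0.5678799  0.04604968 0.07967889]
tab tri [0.50466041 0.14773959 0.06438743] [np.float64(0.09009662471678256), np.float64(0.08716470286330705)] model [0.50382824 0.14786022 0.066     ]
blk bed [ 0.51330356 -0.15983967  0.        ]
handle [0.5678799  0.04604968 0.07267889]
tab [0.50382824 0.14786022 0.066     ]
ink_jar 0.71 [0.42482928 0.0110264  0.04      ]
ink_jar 0.32 [ 0.42329796 -0.17049821  0.04      ]
ink_bottle 0.56 [0.69607895 0.03959055 0.04      ]
```

The handle top triangulates to z 0.080, against a model value of 0.075 plus the rail. The tab triangulates to 0.064, against 0.066. The press pose is consistent, with yaw 75.15°. I'll turn the tool to match and move over the press for a better look.

Call:
drive_tool([
  [0,0,7,0,0,0,1],
  [0,0,7,0,0,0,1],
  [0,0,0.85,0,0,0,1],
  [0,0,0,-0.017,-0.038,0,1],
  [0,0,0,-0.017,-0.038,0,1],
  [0,0,0,-0.017,-0.038,0,1],
  [0,0,0,0,0,0,0.6],
  [0,0,0,0,0,0,0.6],
])

```text
time: 2.87
tool_pos: [0.5492, -0.0202, 0.2306]
tcp_rot: [-2.487, -1.917, 0.002]
wrist_force: [0.5, 0.1, -0.1]
width: 0.747
grip_force: 0.0
```

Run:
```python
from h import *
s=status.read_state();print(s['time'],s['tool_pos'],s['tcp_rot'])
p=read_camera('wrist');save(p,'wrist1');np.savez('w1.npz',T=pose(p,s),K=p['intrinsics'])
v=np.load('v.npy')
im=cv2.imread('pics/wrist1.png');cv2.imwrite('pics/wrist1b.png',cv2.resize(im,(800,600),interpolation=cv2.INTER_CUBIC))
```

```text
2.8667 [ 0.54915812 -0.02020441  0.23057806] [-2.48742015e+00 -1.91734141e+00  1.63558029e-03]
```

View pics/wrist1b.png

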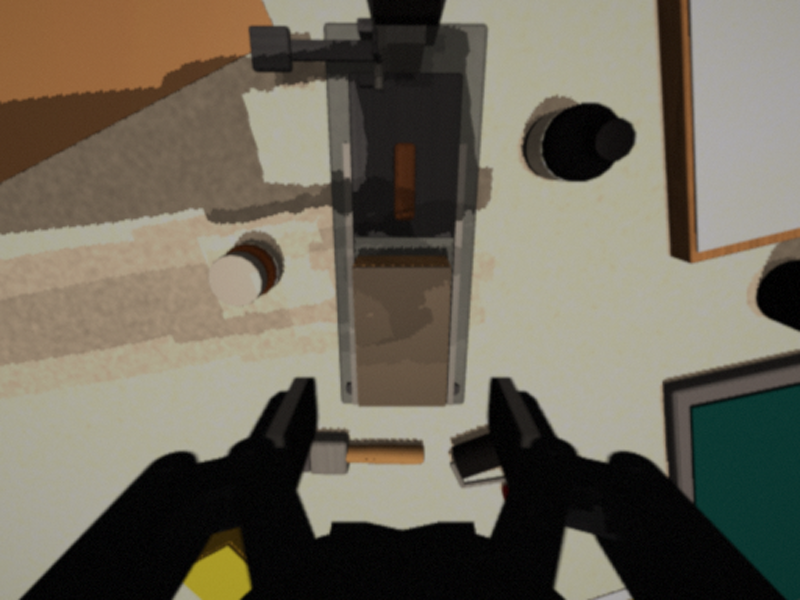

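The tool is now square to the press: handle at (404,181), tab at (270,48), block top from (353,267) to (450,405). I'll refit with these points added.

Run:
```python
import fit
from fit import *
z=np.load('w1.npz');N={'intrinsics':z['K']};TN=z['T']
# first wrist view: original pose
s0=dict(tool_pos=[.674,0,.230],tcp_rot=[-2.2214,-2.2214,.002]);T0=pose(W,s0)
n=lambda x,y:(x/1.5625,y/1.5625)
old=[(C,T0 if C is W else T,px,pt,m) for C,T,px,pt,m in fit.P]
new=[(N,TN,n(395,219),(-17,7,75),1),(N,TN,n(414,219),(-17,-7,75),1),(N,TN,n(395,143),(33,7,75),1),(N,TN,n(414,143),(33,-7,75),1),
(N,TN,n(354,237),(-35,40,38),1),(N,TN,n(461,237),(-35,-40,38),1),(N,TN,n(463,72),(80,-40,38),1),
(N,TN,n(326,24),(120,62,12),0),(N,TN,n(487,24),(120,-62,12),0),(N,TN,n(341,402),(-210,62,12),0),(N,TN,n(465,402),(-210,-62,12),0),
(N,TN,n(250,27),(103,101,66),0),(N,TN,n(290,27),(103,75,66),0),(N,TN,n(250,70),(77,101,66),0),(N,TN,n(290,70),(77,75,66),0)]
for name,PP in [('all',old+new),('new',new)]:
    f=lambda v:np.concatenate([(proj(C,T,world(v,pt,m))[0]-px)for C,T,px,pt,m in PP])
    r=least_squares(f,[.566,.038,1.31,.005],loss='soft_l1');v=r.x
    print(name,np.round(v,4),np.degrees(v[2]));print(np.round(f(v).reshape(-1,2),1).tolist())
    if name=='all':np.save('v.npy',v)
    inv=lambda X:[np.cos(v[2])*(X[0]-v[0])+np.sin(v[2])*(X[1]-v[1]),-np.sin(v[2])*(X[0]-v[0])+np.cos(v[2])*(X[1]-v[1])]
    for nn,px in [('fl',(355,405)),('fr',(450,405)),('bl',(353,267)),('br',(449,267))]:print(nn,np.round(inv(atz(N,TN,n(*px),.052)),4))
    print('tcp in press',np.round(inv(status.read_state()['tool_pos']),4),'handle',world(v,(8,0,68),1),'tab',world(v,(90,88,66),0))
```

```text
all [0.5667 0.0389 1.3081 0.0076] 74.94918649687791
[[2.1, -1.2], [0.6, 3.5], [0.3, 0.9], [0.1, -1.6], [0.0, -1.6], [-0.1, 0.5], [1.1, -0.2], [-1.8, -1.3], [-1.2, 0.1], [-1.2, -1.1], [-0.3, -0.4], [1.6, -1.5], [-0.3, 0.9], [0.5, 1.0], [-0.4, -0.1], [1.2, -0.0], [-0.2, 0.0], [-3.9, 0.4], [-0.3, 0.9], [-2.4, -1.7], [1.1, -1.2], [0.3, 2.0], [-0.1, 2.4], [-2.1, -1.3], [-1.5, -1.1], [0.9, 0.8], [0.7, 0.9]]
fl [-0.1841  0.0431]
fr [-0.1836 -0.0417]
bl [-0.0577  0.0406]
br [-0.0573 -0.0356]
tcp in press [-0.0603 -0.0027] handle [0.5687615  0.04663857 0.07564828] tab [0.50507366 0.14867709 0.066     ]
new [0.5669 0.039  1.3081 0.0074] 74.94770687915177
[[-0.1, 0.8], [0.7, 0.8], [-0.1, -0.2], [1.4, -0.2], [-0.0, -0.1], [-3.7, 0.2], [-0.1, 0.8], [-2.2, -1.8], [1.3, -1.3], [0.4, 1.9], [0.0, 2.3], [-1.9, -1.5], [-1.3, -1.3], [1.1, 0.6], [0.9, 0.8]]
fl [-0.1842  0.0433]
fr [-0.1837 -0.0415]
bl [-0.0578  0.0408]
br [-0.0575 -0.0353]
tcp in press [-0.0605 -0.0025] handle [0.56901308 0.04672889 0.07536602] tab [0.50532787 0.14876905 0.066     ]
```

Call:
drive_tool([
  [0,0,0,0.0315,-0.0025,0,0],
  [0,0,0,0.0315,0,0.01,0],
  [0,0,0,0,0,0.035,0],
  [0,0,0,0,0,0.035,0],
  [0,0,0,0,0,0.035,0],
  [0,0,0,0,0,0.014,0],
  [0,0,0,0,0,0,0],
  [0,0,0,0,0,0,0],
])

```text
time: 3.73
tool_pos: [0.5661, 0.0417, 0.1015]
tcp_rot: [-2.488, -1.916, 0.002]
wrist_force: [-0.1, -0.0, 1.0]
width: 0.002
grip_force: 0.0
```

Call:
drive_tool([
  [0,0,0,0,0,0.005,0],
  [0,0,0,0,0,0.005,0],
  [0,0,0,0,0,0.003,0],
  [0,0,0,0,0,0.002,0],
  [0,0,0,0,0,0.001,0],
  [0,0,0,0,0,0,0],
])

```text
time: 4.23
tool_pos: [0.5658, 0.0414, 0.0868]
tcp_rot: [2.49, 1.915, 0.001]
wrist_force: [-0.6, -0.2, 0.2]
width: 0.003
grip_force: 0.2
```

Call:
drive_tool([
  [0,0,0,0,0,0,0],
  [0,0,0,0,0,0.001,0],
  [0,0,0,0,0,0,0],
])

```text
time: 4.48
tool_pos: [0.5658, 0.0414, 0.0866]
tcp_rot: [2.489, 1.916, 0.001]
wrist_force: [-2.3, -0.7, 7.1]
width: 0.001
grip_force: 3.3
```

Contact came at z 0.0867, so the rail stands at 0.012 and the handle centre is at 0.080. Next I open the fingers and pinch the handle.

Call:
drive_tool([
  [0,0,0,0,0,-0.03,0.55],
  [0,0,0,0,0,0,0.55],
  [0,0,0,0,0,0,0.55],
  [0,0,0,0,0,0,0.55],
  [0,0,0,0,0,0.03,0.55],
  [0,0,0,0,0,0.0215,0.55],
  [0,0,0,0,0,0,0.55],
  [0,0,0,0,0,0,0.55],
], force=40)

```text
time: 5.15
tool_pos: [0.5629, 0.0414, 0.0613]
tcp_rot: [-2.487, -1.914, 0.007]
wrist_force: [-0.3, 0.5, 1.0]
width: 0.55
grip_force: 0.0
```

Call:
drive_tool([
  [0,0,0,0,0,0,0.1],
  [0,0,0,0,0,0,0.1],
  [0,0,0,0,0,0,0],
  [0,0,0,0,0,0,0],
  [0,0,0,0,0,0,0],
  [0,0,0,0,0,0,0],
], force=40)

```text
time: 5.65
tool_pos: [0.5661, 0.0416, 0.0653]
tcp_rot: [2.49, 1.915, 0.002]
wrist_force: [-3.7, 0.1, 6.4]
width: 0.153
grip_force: 42.4
```

Call:
drive_tool([
  [0,0,0,0,0,-0.002,0],
  [0,0,0,0,0,-0.003,0],
  [0,0,0,0,0,-0.003,0],
  [0,0,0,0,0,-0.003,0],
  [0,0,0,0,0,-0.003,0],
  [0,0,0,0,0,-0.003,0],
  [0,0,0,0,0,-0.003,0],
  [0,0,0,0,0,-0.003,0],
], force=60)

```text
time: 6.32
tool_pos: [0.566, 0.0417, 0.0846]
tcp_rot: [2.49, 1.915, 0.002]
wrist_force: [7.8, 1.1, -19.3]
width: 0.147
grip_force: 59.8
```

Call:
drive_tool([
  [0,0,0,0,0,-0.003,0],
  [0,0,0,0,0,-0.003,0],
  [0,0,0,0,0,-0.003,0],
  [0,0,0,0,0,-0.003,0],
  [0,0,0,0,0,-0.003,0],
  [0,0,0,0,0,0,0],
])

```text
time: 6.82
tool_pos: [0.566, 0.0416, 0.1012]
tcp_rot: [2.49, 1.915, 0.002]
wrist_force: [2.6, 1.3, -3.1]
width: 0.146
grip_force: 61.6
```

Call:
drive_tool([
  [0,0,0,0,0,-0.002,0],
  [0,0,0,0,0,-0.002,0],
  [0,0,0,0,0,-0.002,0],
  [0,0,0,0,0,-0.002,0],
  [0,0,0,0,0,-0.002,0],
  [0,0,0,0,0,0,0],
  [0,0,0,0,0,0,0],
])

```text
time: 7.4
tool_pos: [0.566, 0.0417, 0.1111]
tcp_rot: [2.49, 1.915, 0.002]
wrist_force: [6.0, 1.6, -9.8]
width: 0.148
grip_force: 61.0
```

Call:
drive_tool([
  [0,0,0,0,0,-0.0015,0],
  [0,0,0,0,0,-0.0015,0],
  [0,0,0,0,0,0,0],
  [0,0,0,0,0,0,0],
])

```text
time: 7.73
tool_pos: [0.566, 0.0417, 0.1146]
tcp_rot: [2.49, 1.915, 0.002]
wrist_force: [5.0, 2.0, -7.0]
width: 0.147
grip_force: 61.3
```

Call:
drive_tool([
  [0,0,0,0,0,0.0015,0],
  [0,0,0,0,0,0.0015,0],
  [0,0,0,0,0,0,0],
  [0,0,0,0,0,0,0],
])

```text
time: 8.07
tool_pos: [0.5661, 0.0416, 0.1134]
tcp_rot: [2.489, 1.915, 0.002]
wrist_force: [-0.7, 1.8, 5.5]
width: 0.148
grip_force: 63.0
```

The force turned upward at rail ≈ 0.060, so the pawl is carrying the plate. I let go and rise clear.

Call:
drive_tool([
  [0,0,0,0,0,0,0.55],
  [0,0,0,0,0,0,0.55],
  [0,0,0,0,0,0,0.55],
  [0,0,0,0,0,0,0.55],
  [0,0,0,0,0,-0.03,0.55],
  [0,0,0,0,0,-0.04,0.55],
  [0,0,0,0,0,0,0],
  [0,0,0,0,0,0,0],
])

```text
time: 8.73
tool_pos: [0.5678, 0.0413, 0.1851]
tcp_rot: [2.487, 1.913, 0.008]
wrist_force: [-0.5, -0.6, -0.3]
width: 0.279
grip_force: 0.0
```

Run:
```python
from h import *
v=np.load('v.npy');s=status.read_state()
inv=lambda X:np.round([np.cos(v[2])*(X[0]-v[0])+np.sin(v[2])*(X[1]-v[1]),-np.sin(v[2])*(X[0]-v[0])+np.cos(v[2])*(X[1]-v[1])],4)
print(s['tool_pos'],inv(s['tool_pos']))
p=read_camera('scene');T=pose(p)
im=cv2.cvtColor(p['color'],cv2.COLOR_RGB2BGR)
d=read_camera('side');im2=cv2.cvtColor(d['color'],cv2.COLOR_RGB2BGR)
a=cv2.resize(im[150:250,195:325],(520,400));b=cv2.resize(im2[110:240,205:295],(270,390))
o=np.zeros((400,800,3),np.uint8);o[:,:520]=a;o[:390,525:795]=b;cv2.imwrite('pics/c2.png',o)
for c,t,n in [(d,pose(d),'side'),(p,T,'scene')]:
  for x in [('handle top r=.06',(8,0,135)),('r=.048',(8,0,123)),('r=.0',(8,0,75))]:
    X=np.array(x[1])/1e3;print(n,x[0],proj(c,t,[v[0]+np.cos(v[2])*X[0]-np.sin(v[2])*X[1],v[1]+np.sin(v[2])*X[0]+np.cos(v[2])*X[1],X[2]]))
```

```text
[0.56781713 0.04133691 0.18509724] [ 0.0026 -0.0005]
side handle top r=.06 [[248.98133291 156.49074789]]
side r=.048 [[249.07520965 159.44513887]]
side r=.0 [[249.44170919 170.9792312 ]]
scene handle top r=.06 [[276.32500877 175.79589775]]
scene r=.048 [[276.11937741 178.05512228]]
scene r=.0 [[275.33117592 186.71491088]]
```

View pics/c2.png

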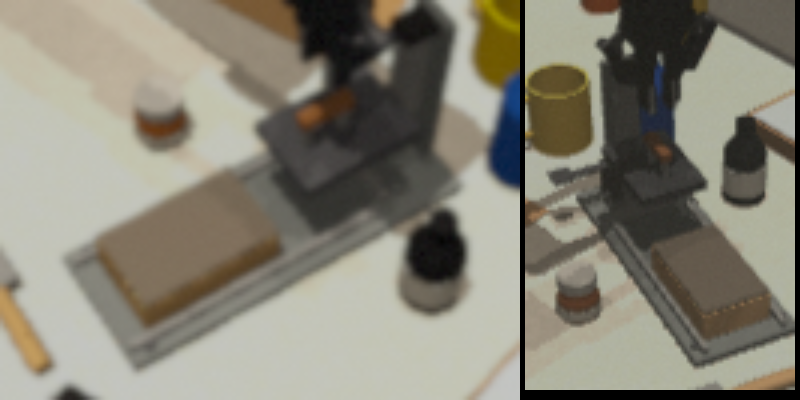

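The handle shows at scene (277,176), which matches rail 0.060. Now I go to the front of the block with the fingers shut.

Call:
drive_tool([
  [0,0,0,-0.036,0,0,0],
  [0,0,0,-0.036,0,0,0],
  [0,0,0,-0.036,0,0,0],
  [0,0,0,-0.036,0,0,0],
  [0,0,0,-0.036,0,0,0],
  [0,0,0,-0.034,0,0,0],
  [0,0,0,0,0,0.02,0],
  [0,0,0,0,0,0.02,0],
])

```text
time: 9.5
tool_pos: [0.5099, -0.1677, 0.1409]
tcp_rot: [2.493, 1.911, -0.0]
wrist_force: [0.4, 0.3, -0.0]
width: 0.003
grip_force: 0.0
```

Run:
```python
from h import *
v=np.load('v.npy');s=status.read_state()
inv=lambda X:np.round([np.cos(v[2])*(X[0]-v[0])+np.sin(v[2])*(X[1]-v[1]),-np.sin(v[2])*(X[0]-v[0])+np.cos(v[2])*(X[1]-v[1])],4)
print(s['tool_pos'],inv(s['tool_pos']),s['wrist_force'])
p=read_camera('side');T=pose(p)
for n in ['brush','roller']:
    m=masks_of(p,n)
    if m:
        y,x=np.nonzero(m[0]['mask']);q=np.array([inv(atz(p,T,(a,b),.012)) for a,b in zip(x[::5],y[::5])]);print(n,m[0]['score'],q.min(0),q.max(0))
        k=q[abs(q[:,1])<.03]; print(k.max(0) if len(k) else '')
```

```text
[ 0.50989032 -0.16766925  0.14086833] [-0.2142  0.0012] [ 0.43136847  0.25760351 -0.03595525]
brush 0.67 [-0.303  -0.0184] [-0.2431  0.1485]
[-0.2635  0.0274]
roller 0.64 [-0.4009 -0.1619] [-0.218 -0.053]
```

Call:
drive_tool([
  [0,0,0,0,0,0.037,0],
  [0,0,0,0,0,0.037,0],
  [0,0,0,0,0,0.037,0],
  [0,0,0,0.003,0,0,0],
  [0,0,0,0.005,0,0,0],
  [0,0,0,0.005,0,0,0],
  [0,0,0,0.005,0,0,0],
])

```text
time: 10.23
tool_pos: [0.518, -0.1482, 0.0338]
tcp_rot: [2.486, 1.914, 0.004]
wrist_force: [0.3, -0.7, -1.1]
width: -0.001
grip_force: 0.5
```

Call:
drive_tool([
  [0,0,0,0.006,0,0,0],
  [0,0,0,0.006,0,0,0],
  [0,0,0,0.006,0,0,0],
  [0,0,0,0.006,0,0,0],
  [0,0,0,0.006,0,0,0],
  [0,0,0,0.006,0,0,0],
])

```text
time: 10.73
tool_pos: [0.5248, -0.1127, 0.0311]
tcp_rot: [2.489, 1.916, 0.0]
wrist_force: [-0.7, -1.9, 1.2]
width: 0.003
grip_force: 1.0
```

Call:
drive_tool([
  [0,0,0,0.006,0,0,0],
  [0,0,0,0.006,0,0,0],
  [0,0,0,0.006,0,0,0],
  [0,0,0,0.006,0,0,0],
  [0,0,0,0.004,0,0,0],
  [0,0,0,0.004,0,0,0],
])

```text
time: 11.23
tool_pos: [0.5326, -0.0817, 0.0306]
tcp_rot: [-2.489, -1.916, 0.0]
wrist_force: [-0.3, -1.5, 0.8]
width: -0.001
grip_force: 0.9
```

Run:
```python
from h import *
v=np.load('v.npy');s=status.read_state()
inv=lambda X:np.round([np.cos(v[2])*(X[0]-v[0])+np.sin(v[2])*(X[1]-v[1]),-np.sin(v[2])*(X[0]-v[0])+np.cos(v[2])*(X[1]-v[1])],4)
print(s['time'],s['tool_pos'],inv(s['tool_pos']),s['wrist_force'])
p=read_camera('scene');T=pose(p);m=[k for k in masks_of(p,'block') if k['mask'][150:240,200:300].any()]
for k in m:
    mm=k['mask'];ys,xs=np.nonzero(mm);q=np.array([inv(atz(p,T,(a,b),.052)) for a,b in zip(xs,ys)]);print(k['score'],k['bbox'],np.percentile(q,[1,99],axis=0))
```

```text
11.2333 [ 0.53264961 -0.08171866  0.03063055] [-0.1253  0.0015] [-0.28781728 -1.46189654  0.77042449]
0.8 [243.9, 186.1, 284.2, 223.5] [[-0.124384 -0.054328]
 [ 0.00784   0.040436]]
0.72 [288.1, 148.2, 307.3, 166.5] [[0.140384 0.059928]
 [0.187544 0.1074  ]]
```

Call:
drive_tool([
  [0,0,0,0.004,0,0,0],
  [0,0,0,0.004,0,0,0],
  [0,0,0,0.004,0,0,0],
  [0,0,0,0.004,0,0,0],
  [0,0,0,0.003,0,0,0],
  [0,0,0,0.002,0,0,0],
])

```text
time: 11.83
tool_pos: [0.538, -0.0615, 0.0307]
tcp_rot: [-2.489, -1.916, 0.0]
wrist_force: [-0.7, -0.4, -1.2]
width: 0.001
grip_force: 0.5
```

Call:
drive_tool([
  [0,0,0,0.0015,0,0,0],
  [0,0,0,0.0015,0,0,0],
  [0,0,0,0.0015,0,0,0],
  [0,0,0,0,0,0,0],
])

```text
time: 12.17
tool_pos: [0.5393, -0.0573, 0.0308]
tcp_rot: [-2.49, -1.916, -0.0]
wrist_force: [-0.4, 0.6, 1.3]
width: 0.0
grip_force: 0.0
```

Call:
drive_tool([
  [0,0,0,0.0015,0,0,0],
  [0,0,0,0.0015,0,0,0],
  [0,0,0,0.001,0,0,0],
])

```text
time: 12.42
tool_pos: [0.5403, -0.0537, 0.0308]
tcp_rot: [2.49, 1.916, 0.0]
wrist_force: [0.0, -0.8, -0.6]
width: -0.001
grip_force: 0.7
```

Call:
drive_tool([
  [0,0,0,0.0015,0,0,0],
  [0,0,0,0.001,0,0,0],
  [0,0,0,0,0,0,0],
])

```text
time: 12.67
tool_pos: [0.5402, -0.0527, 0.0309]
tcp_rot: [2.488, 1.917, -0.004]
wrist_force: [-3.7, -7.7, 2.3]
width: -0.004
grip_force: 3.9
```

The push met firm resistance at about 8 N, with the block front near press x -85 mm as expected. I hold briefly, then back off and check.

Call:
drive_tool([
  [0,0,0,0.0005,0,0,0],
  [0,0,0,0,0,0,0],
])

```text
time: 12.83
tool_pos: [0.5402, -0.0527, 0.0309]
tcp_rot: [2.488, 1.916, -0.005]
wrist_force: [-3.1, -9.2, 2.3]
width: -0.003
grip_force: 4.8
```

Call:
drive_tool([
  [0,0,0,-0.005,0,0,0],
  [0,0,0,-0.03,0,0,0],
  [0,0,0,0,0,-0.04,0],
  [0,0,0,0,0,-0.04,0],
  [0,0,0,0,0,-0.04,0],
  [0,0,0,0,0,-0.04,0],
  [0,0,0,0,0,0,0],
])

```text
time: 13.42
tool_pos: [0.538, -0.0857, 0.2009]
tcp_rot: [2.48, 1.908, 0.018]
wrist_force: [1.7, 0.6, 2.0]
width: -0.005
grip_force: 0.0
```

Run:
```python
from h import *
v=np.load('v.npy');s=status.read_state()
inv=lambda X:np.round([np.cos(v[2])*(X[0]-v[0])+np.sin(v[2])*(X[1]-v[1]),-np.sin(v[2])*(X[0]-v[0])+np.cos(v[2])*(X[1]-v[1])],4)
print(s['time'],s['tool_pos'],inv(s['tool_pos']),s['wrist_force'])
p=read_camera('wrist');save(p,'w3');T=pose(p,s);np.savez('w3.npz',T=T,K=p['intrinsics'])
for nm in ['block','tab','ink_jar']:
  for k in masks_of(p,nm)[:2]:
    ys,xs=np.nonzero(k['mask']);q=np.array([inv(atz(p,T,(a,b),.066 if nm=='tab' else .052)) for a,b in zip(xs[::3],ys[::3])]);print(nm,round(k['score'],2),np.round(k['bbox']),np.percentile(q,[1,50,99],axis=0).round(4).tolist())
im=cv2.imread('pics/w3.png');cv2.imwrite('pics/w3b.png',cv2.resize(im,(800,600),interpolation=cv2.INTER_CUBIC))
```

```text
13.4167 [ 0.53804239 -0.08566022  0.2009162 ] [-0.1277 -0.0047] [1.7093008  0.58804147 1.99345284]
block 0.65 [338.   0. 431.  57.] [[0.0037, -0.1606], [0.0286, -0.1187], [0.0472, -0.0863]]
block 0.57 [209.  90. 287. 141.] [[-0.0839, -0.0335], [-0.0578, 0.0047], [-0.0333, 0.0425]]
ink_jar 0.87 [102. 103. 160. 150.] [[-0.0871, 0.098], [-0.0662, 0.1271], [-0.0462, 0.1559]]
```

View pics/w3b.png

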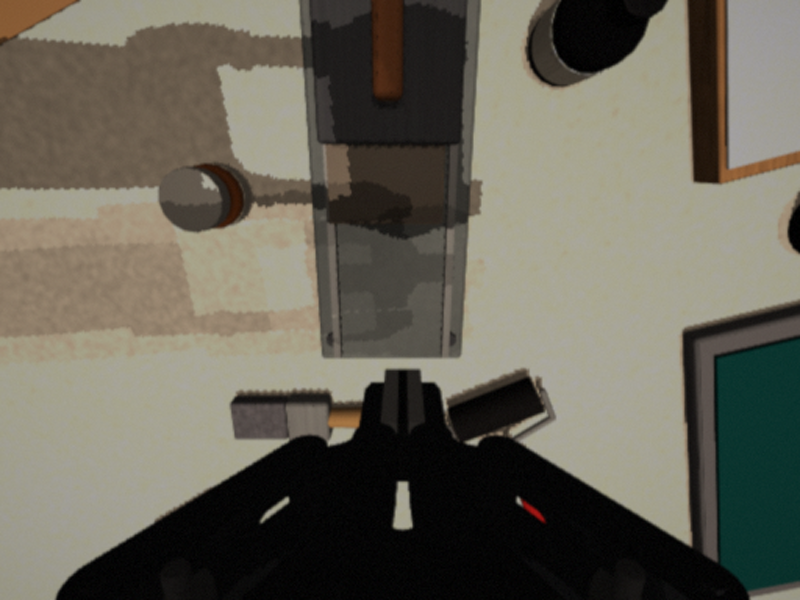

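The block front edge sits at press x ≈ -84 mm, so it is home. The plate is still up, and the roller and brush are untouched. Now I go over the tab.

Call:
drive_tool([
  [0,0,0,0,-0.03,0,0],
  [0,0,0,0,-0.03,0,0],
  [0,0,0,0.01,-0.026,0,0],
  [0,0,0,0.04,0,0,0],
  [0,0,0,0.04,0,0,0],
  [0,0,0,0.04,0,0,0],
  [0,0,0,0.04,0,0,0],
  [0,0,0,0.04,0,0,0],
])

```text
time: 14.28
tool_pos: [0.5011, 0.142, 0.1882]
tcp_rot: [-2.488, -1.914, 0.006]
wrist_force: [0.8, -0.2, 0.0]
width: -0.001
grip_force: 0.0
```

Call:
drive_tool([
  [0,0,0,0.004,0,0.02,0],
  [0,0,0,0,0,0.03,0],
  [0,0,0,0,0,0,0],
  [0,0,0,0,0,0,0],
])

```text
time: 14.62
tool_pos: [0.5002, 0.1437, 0.1368]
tcp_rot: [-2.486, -1.914, 0.013]
wrist_force: [-0.2, 0.1, 0.3]
width: 0.002
grip_force: 0.0
```

Run:
```python
from h import *
v=np.load('v.npy');s=status.read_state()
inv=lambda X:np.round([np.cos(v[2])*(X[0]-v[0])+np.sin(v[2])*(X[1]-v[1]),-np.sin(v[2])*(X[0]-v[0])+np.cos(v[2])*(X[1]-v[1])],4)
print(s['time'],s['tool_pos'],inv(s['tool_pos']),s['wrist_force'],s['q'])
```

```text
14.6167 [0.50015496 0.14369376 0.13683939] [0.0839 0.0915] [-0.20703528  0.06148418  0.33127458] [2.31852241e-01 5.85640799e-02 2.02379302e+00 7.53532422e-05
 1.06846253e+00 4.90419482e-01]
```

Call:
drive_tool([
  [0,0,0,0.006,0.0035,0.02,0],
  [0,0,0,0,0,0.025,0],
  [0,0,0,0,0,0.013,0],
  [0,0,0,0,0,0,0],
  [0,0,0,0,0,0,0],
])

```text
time: 15.03
tool_pos: [0.5084, 0.1485, 0.0829]
tcp_rot: [-2.491, -1.914, 0.002]
wrist_force: [0.2, -0.9, 0.3]
width: 0.0
grip_force: 0.0
```

Call:
drive_tool([
  [0,0,0,0,-0.002,0.006,0],
  [0,0,0,0,0,0.004,0],
  [0,0,0,0,0,0.003,0],
  [0,0,0,0,0,0.003,0],
  [0,0,0,0,0,0,0],
])

```text
time: 15.45
tool_pos: [0.5065, 0.1496, 0.0665]
tcp_rot: [-2.49, -1.916, 0.001]
wrist_force: [-0.3, -0.1, -1.0]
width: 0.003
grip_force: 0.0
```

Call:
drive_tool([
  [0,0,0,0,0,0.002,0],
  [0,0,0,0,0,0.002,0],
  [0,0,0,0,0,0,0],
])

```text
time: 15.7
tool_pos: [0.5065, 0.1497, 0.0627]
tcp_rot: [-2.49, -1.916, 0.0]
wrist_force: [-1.4, 0.9, 1.9]
width: -0.001
grip_force: 1.0
```

Call:
drive_tool([
  [0,0,0,0,0,0.003,0],
  [0,0,0,0,0,0.003,0],
  [0,0,0,0,0,0.002,0],
  [0,0,0,0,0,0.0015,0],
  [0,0,0,0,0,0,0],
])

```text
time: 16.12
tool_pos: [0.5069, 0.1496, 0.0529]
tcp_rot: [2.49, 1.916, 0.0]
wrist_force: [-0.5, -0.5, 1.8]
width: -0.001
grip_force: 0.9
```

Call:
drive_tool([
  [0,0,0,0,0,0.0015,0],
  [0,0,0,0,0,0.001,0],
  [0,0,0,0,0,0,0],
])

```text
time: 16.37
tool_pos: [0.5071, 0.1497, 0.0513]
tcp_rot: [2.49, 1.916, 0.001]
wrist_force: [-1.2, 0.1, 4.7]
width: -0.0
grip_force: 2.7
```

Call:
drive_tool([
  [0,0,0,0,0,0.001,0],
  [0,0,0,0,0,0,0],
  [0,0,0,0,0,0,0],
])

```text
time: 16.62
tool_pos: [0.5072, 0.1497, 0.051]
tcp_rot: [2.49, 1.916, 0.001]
wrist_force: [-3.7, -0.9, 8.7]
width: 0.003
grip_force: 4.7
```

Run:
```python
from h import *
v=np.load('v.npy');s=status.read_state();print(s['tool_pos'],s['wrist_force'])
p=read_camera('side');im2=cv2.cvtColor(p['color'],cv2.COLOR_RGB2BGR)
S=read_camera('scene');im=cv2.cvtColor(S['color'],cv2.COLOR_RGB2BGR)
a=cv2.resize(im[150:250,195:325],(520,400));b=cv2.resize(im2[110:240,205:295],(270,390))
o=np.zeros((400,800,3),np.uint8);o[:,:520]=a;o[:390,525:795]=b;cv2.imwrite('pics/c4.png',o)
for r in [.06,.028]:
  for n,c in [('side',p),('scene',S)]:
    print(r,n,proj(c,pose(c),[v[0]+np.cos(v[2])*.008,v[1]+np.sin(v[2])*.008,.075+r]))
```

```text
[0.50722026 0.14967457 0.05099117] [-3.7183173  -0.87529192  8.70816172]
0.06 side [[248.98133291 156.49074789]]
0.06 scene [[276.32500877 175.79589775]]
0.028 side [[249.22964657 164.30541701]]
0.028 scene [[275.78443751 181.73503001]]
```

View pics/c4.png

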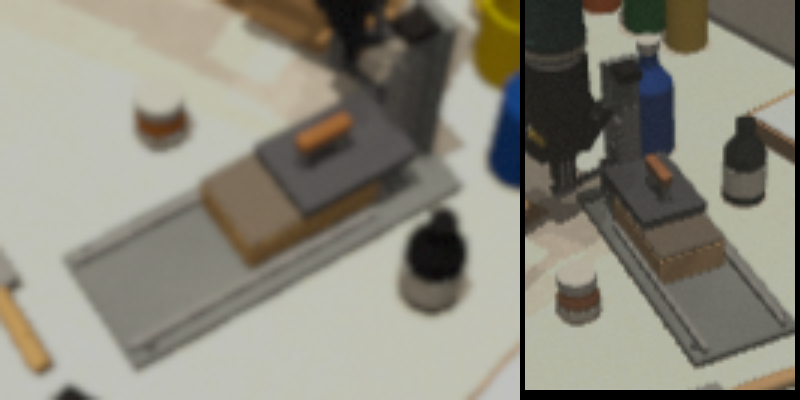

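The handle has sunk to scene (276,182) and side (249,166), which matches rail ≈ 0.028, so the plate lies on the block. I hold a moment longer, then lift off the tab.

Call:
drive_tool([
  [0,0,0,0,0,0,0],
  [0,0,0,0,0,0,0],
  [0,0,0,0,0,0,0],
  [0,0,0,0,0,0,0],
  [0,0,0,0,0,-0.008,0],
  [0,0,0,0,0,-0.012,0],
  [0,0,0,0,0,-0.035,0],
  [0,0,0,0,0,-0.04,0],
])

```text
time: 17.38
tool_pos: [0.504, 0.1489, 0.1434]
tcp_rot: [-2.488, -1.914, 0.01]
wrist_force: [1.1, 0.8, 0.2]
width: 0.001
grip_force: 0.0
```

Call:
drive_tool([
  [0,0,0,0,0,-0.02,0],
  [0,0,0,0,0,0,0],
  [0,0,0,0,0,0,0],
  [0,0,0,0,0,0,0],
  [0,0,0,0,0,0,0],
  [0,0,0,0,0,0,0],
])

```text
time: 17.88
tool_pos: [0.5053, 0.1492, 0.1629]
tcp_rot: [-2.489, -1.915, 0.005]
wrist_force: [-0.0, -1.3, 0.0]
width: -0.004
grip_force: 0.0
```

Run:
```python
from h import *
s=status.read_state();print(s['time'],s['tool_pos'],s['wrist_force'])
print(workorder.finish_job())
```

```text
17.8833 [0.50531526 0.14923791 0.16286087] [-0.00231524 -1.25398466  0.01424324]
the job is handed in; nothing more can be done
None
```

I handed the job in at 17.9 s with no verdict returned: the pawl held the plate at the top notch, the block was pushed home at about 9 N, the plate was lowered onto it via the tab at about 9 N, and the arm was lifted clear.

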